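Spot reading on a sawn ore sample with a pen meter

ROBOT

A 6-joint arm with a two-finger parallel gripper is mounted at the origin on the work surface. World frame = base frame: x ahead of the robot, y to its left, z up, the work surface at z = 0. Lengths are in m, angles in rad, forces in N, time in s.
With the tool pointing down it reaches from about 0.425 to 0.925 m from the base axis. Payload 12.5 kg.
Tool frame: the origin (TCP) lies on the centre line of the jaws, within the pads' length; the fingertips stand 19 mm ahead of it and the grasp point (between the pads) is the TCP; y points along the fingers, x is the direction in which the jaws open and shut, and the axes are right-handed (so a half turn about y gives the same grasp; the last joint's range is limited). The gripper opens to 85 mm and grips with 20 to 120 N. Pads are 22 mm wide; open, the fingers measure 114 mm over their backs; the gripper's body (76 mm by 85 mm) begins 54 mm behind the grasp point. The pads swing forward as they close: fully open they stand 13 mm farther back than shut.
Start: joints at [1.185, 0.491, 1.559, -0, 1.092, -0.106], TCP at [0.173, 0.601, 0.219] pointing down, gripper open.
Joint ranges: [-3.1, 3.1], [-0.84, 2.19], [0.05, 2.79], [-1.13, 4.28], [0.06, 2.93], [-2.69, 2.69]. Speed limits (rad/s): [2.22, 2.22, 2.79, 3.14, 3.14, 3.14].

INTERFACE

Orientations are given as a unit quaternion [w, x, y, z].
In Python, from workcell import readout, camera, close_job gives the robot as it stands.
- The arm moves only by the tool carry_out, never from a script. Its argument "steps" is a list of rows, each a list of 3 entries, a list of its own where there are three numbers: the turn, a rotation vector about the tool's x, y, z in degrees, then the shift along the tool's x, y, z in m, then the opening, from -1 (shut) to 1 (fully open). In form: [[[wx, wy, wz], [tx, ty, tz], claw], ...]. A call has exactly 5 rows; each row is the pose to reach, as a shift and turn from the pose measured when the call began, along the tool's axes at that moment; what a row does not reach only later rows make up. A row lasts 1/8 s, in which the tool goes at most 62.5 mm and 10.7 degrees, less where a joint would pass 70% of its speed; a pose out of reach is approached as far as the arm can. A call with a gripper value outside its range is refused whole. The fingers move at their own pace and stop on an object; "newtons" is the grip in N (left out, the last holds). Time passes only in rows, so rows that repeat a pose let the fingers close, or fill a call up. It gives the time, the measured TCP pose, the force and the opening at its end, in the units of the state.
- readout.sense(): the state, without advancing time (a new reading comes with each control period).
- camera(name): name is "scene" or "top" or "wrist"; returns a dict with "image" (420x560x3 uint8, blue, green, red), "K" (3x3 intrinsics, pixels), "R" (3x3) and "t" (3): a world point X has camera coordinates R X + t; the wrist camera has in their place "hand_eye" (4x4, takes a point from camera to tool coordinates, whose origin is the TCP and whose axes are the tool frame's). Camera axes: x right, y down, z forward; pixel columns grow to the right and rows downward; lengths in m; the calibration is good to about 2 mm. A picture is of the moment at which its call begins: read the wrist's pose just before it. There is no depth.
- close_job(): hands the job in, once; it reports no verdict.
The state is a dict: "time_s": time; "joint_positions": joint angles; "qvel": joint speeds; "joint_efforts": joint torques, N m; "tool_pos": TCP position; "tcp_rot": TCP orientation; "wrist_force": force on the tool from outside, world axes, zero at the start; "ft_torque": the same for the moment, N m; "grip_width": finger opening in m.
Only numpy, scipy, OpenCV 4.12 (cv2) and the standard library are available. Lean on these libraries where they do the work, as an engineer would, in place of code of your own. Each camera call takes 0.05 s, during which the arm holds its last target.

TASK

Lift the pen-shaped magnetic meter out of its bench stand and check it on the round reference disc: meter upright, its tip on the dark insert in the middle, sprung tip pressed in about halfway, for a good second. Then take the reading on the sawn sloping face of the ore sample: tip inside the drawn ring (not on the cross), meter square to that face, sprung tip again pressed in about halfway, and finish while still holding the meter there in the gripper. Touch lightly, never hard, and leave the sample, the disc and all the other things on the bench where they are.

Things in the scene. Friction and masses are not known exactly. Their poses are not given: they have to be found in the camera images.
- meter: Pen meter, 174 mm long, about 0.18 kg, upright in its stand, tip down. Origin on its axis under the collar; z up along the axis. Grey box handle 30 mm along x, 24 mm along y (flat sides to grip), z 8 to 110 mm. Black collar radius 16 mm, z 0 to 8. Steel barrel radius 9.5 mm, z -50 to 0. Black sprung tip radius 6 mm, flat end at z -64 mm when free.
- tip_end (a point): Centre of the flat end of the meter's sprung tip, on the meter's axis; z along the meter's axis towards the handle.
- tip (a joint): How far the sprung tip is pressed into the barrel, m: 0 free, 0.010 at its stop; halfway is 0.005. The spring pushes back with about 1.5 N at first and 350 N/m more, 3.3 N halfway, 5 N at the stop.
- stand: Meter's stand, fixed: grey block 54 x 54 x 76 mm high on a black foot 100 (x) x 86 (y) x 9 mm. Origin under its centre. The barrel hangs in a 24 mm round hole down its middle, the collar rests on the block's top; draw the meter straight up at least 66 mm to free it. The meter may stand turned up to 0.5 rad from the stand's heading.
- stand_mouth (a point): Centre of the hole's mouth on the stand's top, 76 mm above the bench.
- reference: Reference disc lying loose on the bench: aluminium cylinder of radius 30 mm, 22 mm high, 0.35 kg, with a round dark insert of radius 14 mm flush in the middle of its top. Origin under its centre.
- reference_mid (a point): Centre of the dark insert, on the disc's flat top, 22 mm above the bench.
- sample: Ore sample: dark brown-grey lump about 150 x 130 mm, 2.2 kg, sawn in half, lying loose, sawn face up. The smooth grey face slopes 20 degrees: about 50 mm above the bench at the sample's -x end, 98 mm at its +x end. Origin under its middle, on the bench. A ring and, 59 mm away, a diagonal cross are drawn on the face in white ink.
- ring (a point): Centre of the drawn ring on the sawn face, 78 mm above the bench; the ring is 30 mm across inside. Its z axis is the outward normal of the sawn face (20 degrees from vertical), its x axis runs up the slope, in the face.
- ore_lump: Bystander: big rough lump of ore, 140 x 115 x 95 mm. Origin under its centre.
- ore_chip: Bystander: small rough piece of ore, 75 x 60 x 45 mm. Origin under its centre.
- dish: Bystander: empty white plastic weighing tray, 100 x 70 x 18 mm. Origin under its centre.
- jar: Bystander: white reagent jar, 58 mm across, 85 mm high. Origin under its centre.
- wash_bottle: Bystander: white wash bottle with a bent spout, 68 mm across, 215 mm high with the spout. Origin under its centre.
- beaker: Bystander: empty glass beaker, 72 mm across, 95 mm high. Origin under its centre.
- hammer: Bystander: hammer lying on the bench, 260 mm long. Origin under its middle.
There are look-alikes about, which are no part of the job. Leave any yellow look-alike of the meter alone.

How it is judged:
On the way:
1. the meter, held upright, has its tip on the insert of the reference disc, lightly pressed in (contact force between meter and reference above 0.8 N and contact force between meter and the fingers above 2 N and distance between tip_end and reference_mid below 0.012 m and angle between meter's own z axis and vertical below 0.15 rad and value of joint tip between 0.0015 and 0.009 m), for 0.5 s.
At the end, for the whole second after the job is handed in: After the disc check, the gripper holds the meter at rest, clear of its stand: tip within 10 mm of the ring's centre, axis within 0.15 rad of the sawn face's normal, tip pressed in 1.5 to 9 mm, push under 8 N; sample and disc within 15 mm of their starts (contact force between meter and sample between 0.8 and 8 N and contact force between meter and the fingers above 2 N and contact force between meter and stand below 0.1 N and distance between tip_end and ring below 0.01 m and angle between the z axis of meter and the z axis of ring, either way round below 0.15 rad and value of joint tip between 0.0015 and 0.009 m and linear speed of meter below 0.02 m/s and distance of each of sample, reference from where it was at the start of the episode below 0.015 m); the arm keeps its last pose, push and grip.
It fails at once if the meter is pushed hard against the sample or the disc (over 15 N) (contact force between meter and sample above 15 N or contact force between meter and reference above 15 N).
It fails at once if the sample or the disc is shifted by more than 15 mm (distance of any of sample, reference from where it was at the start of the episode above 0.015 m).
It fails at once if another thing on the bench is shifted by more than 30 mm (distance of any of ore_lump, ore_chip, dish, jar, wash_bottle, beaker, hammer from where it was at the start of the episode above 0.03 m).
It also fails if it takes over 51 s, if anything falls off the work surface, if the arm or the gripper's body presses on something with over 40 N, if the wrist force passes 120 N, or if a joint passes its speed limit or range.

## Working session

There is one attempt and no reset: what is moved stays moved. The work goes in short steps, Python scripts to look and compute and a tool call to move; the robot and the scene stay as the last step left them, time stands still between calls to the robot, and variables do not carry over. Pictures are saved under pics/ and viewed, and the job is handed in when it is done.

Besides the shell and the picture viewer there is one more tool, called after "Emit:" in YAML: its name, and indented under it one key for each argument. carry_out: Moves the arm, as the interface text tells. Its arguments: {"type":"object","properties":{"steps":{"type":"array"},"newtons":{"type":"number"}},"required":["steps"]}

```bash
mkdir -p pics; ls; python3 - <<'E'
from workcell import readout, camera
import cv2, pickle
print(readout.sense())
d={}
for n in ["scene","top","wrist"]:
    c=camera(n); d[n]=c; cv2.imwrite(f"pics/{n}0.png",c["image"]); print(n,{k:v for k,v in c.items() if k!="image"})
pickle.dump(d,open("cam0.pkl","wb"))
E
```

```text
pics
{'time_s': 0.0, 'joint_positions': array([ 1.18537346e+00,  4.91591718e-01,  1.55951004e+00, -2.84354007e-05,
        1.09169034e+00, -1.05589864e-01]), 'qvel': array([-9.57839797e-04, -1.80364732e-03,  1.14480802e-03, -1.70498150e-05,
        2.01744557e-03, -1.18749801e-03]), 'joint_efforts': array([ 8.94594141e-04, -6.18447661e+01, -2.61603320e+01,  1.12917385e-05,
        3.91065463e-03,  1.38750843e-05]), 'tool_pos': array([0.1724999 , 0.60044652, 0.2185869 ]), 'tcp_rot': array([-0.56461551,  0.56506679,  0.42502807, -0.4257464 ]), 'wrist_force': array([ 1.11419186, -0.73947693,  0.63586043]), 'ft_torque': array([ 0.00825793, -0.02795014,  0.02035523]), 'grip_width': 0.0851703099456421}
scene {'K': array([[470.2311236 ,   0.        , 279.26102735],
       [  0.        , 470.2311236 , 216.8803731 ],
       [  0.        ,   0.        ,   1.        ]]), 'R': array([[-0.75385704,  0.65684367,  0.01599843],
       [ 0.50671692,  0.59671253, -0.62223156],
       [-0.41825533, -0.46096697, -0.78266975]]), 't': array([ 0.42671926, -0.25659379,  1.70416047])}
top {'K': array([[382.9
[... 166 characters left out ...]
, -0.99932614, -0.00415608],
       [-0.97459765, -0.03464629, -0.22126693],
       [ 0.22097384,  0.01211988, -0.97520443]]), 't': array([-0.00484924,  0.58659644,  0.91439329])}
wrist {'K': array([[371.12538139,   0.        , 279.58725788],
       [  0.        , 371.12538139, 210.63652195],
       [  0.        ,   0.        ,   1.        ]]), 'hand_eye': array([[ 9.99999941e-01,  1.83622134e-04,  2.90206682e-04,
        -8.52077233e-04],
       [-2.28431791e-04, -2.75336225e-01,  9.61347966e-01,
        -1.54244417e-01],
       [ 2.56429177e-04, -9.61347975e-01, -2.75336167e-01,
         7.00999795e-02],
       [ 0.00000000e+00,  0.00000000e+00,  0.00000000e+00,
         1.00000000e+00]])}
```

View pics/scene0.png

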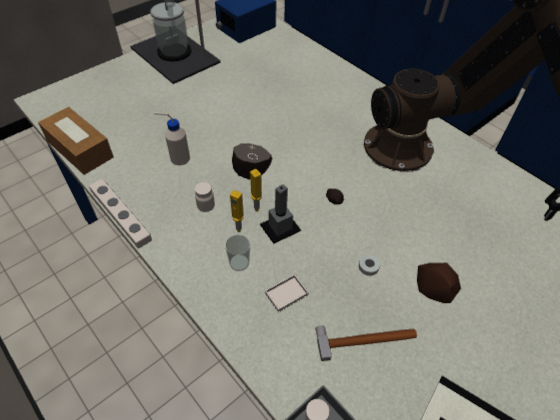

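View pics/top0.png

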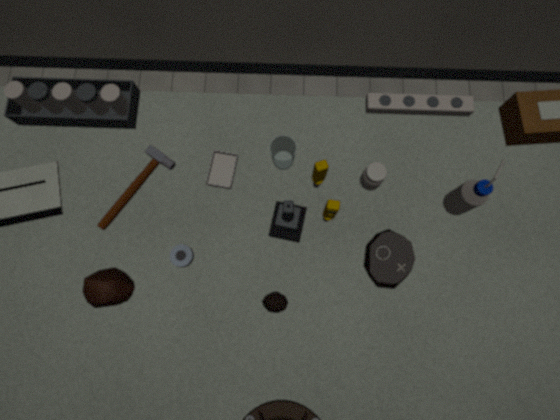

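View pics/wrist0.png

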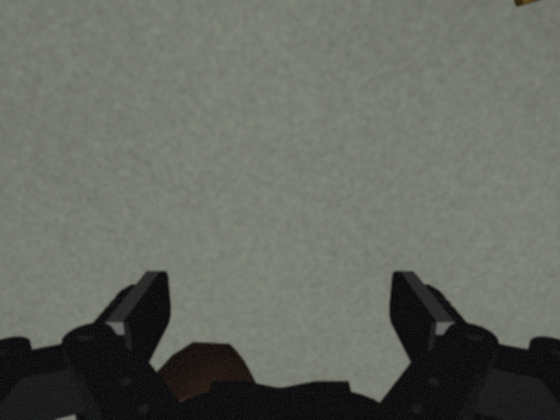

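The scene and top views show the dark meter in its stand (top ~(288,212)), with two yellow look-alikes to its right. The disc is at about (181,256) and the sample at about (389,259), its ring at about (383,253) and cross at about (401,267). I'll enlarge these.

```bash
python3 - <<'E'
import pickle,cv2,numpy as np
d=pickle.load(open("cam0.pkl","rb"))
def crop(n,x0,y0,w,h,s):
    i=d[n]["image"][y0:y0+h,x0:x0+w]
    i=cv2.resize(i,None,fx=s,fy=s,interpolation=cv2.INTER_CUBIC)
    i=cv2.convertScaleAbs(i,alpha=1.8,beta=10)
    for k in range(0,w,10): cv2.putText(i,str(x0+k),(k*s,8),0,0.3,(0,255,255),1); cv2.line(i,(k*s,0),(k*s,4),(0,255,255))
    for k in range(0,h,10): cv2.putText(i,str(y0+k),(0,k*s+4),0,0.3,(0,255,255),1)
    return i
cv2.imwrite("pics/c1.png",crop("top",260,150,100,100,6))
cv2.imwrite("pics/c2.png",np.hstack([crop("top",160,235,50,50,8),crop("top",360,225,60,70,6)[:400]]))
cv2.imwrite("pics/c3.png",crop("scene",220,135,100,110,5))
cv2.imwrite("pics/c4.png",crop("scene",345,240,50,45,10))
E
```

```text
(no output)
```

View pics/c1.png

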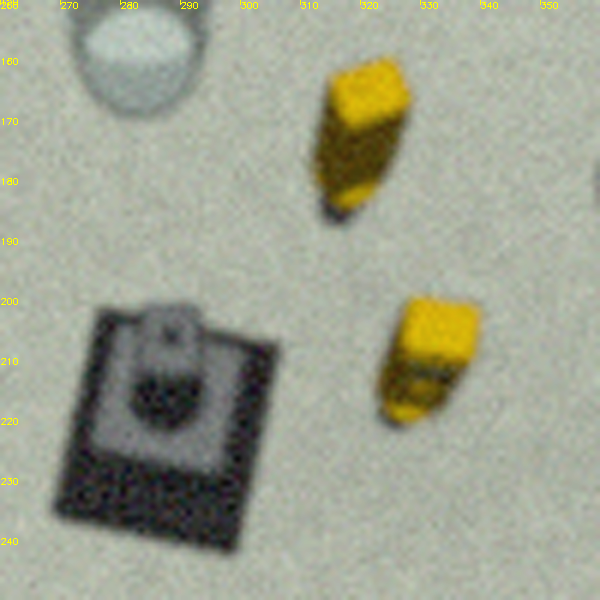

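View pics/c2.png

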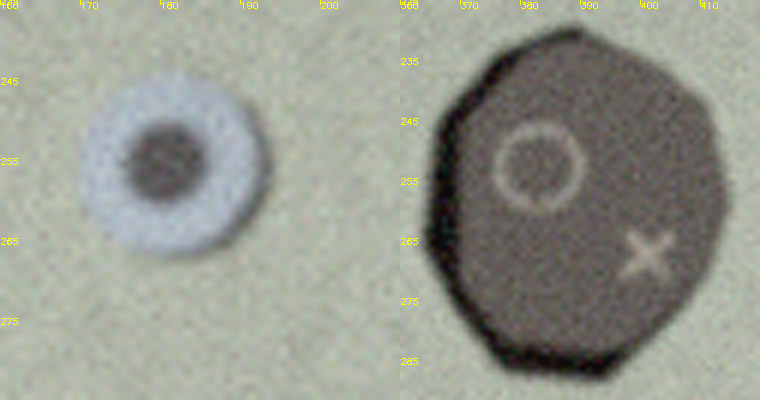

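View pics/c3.png

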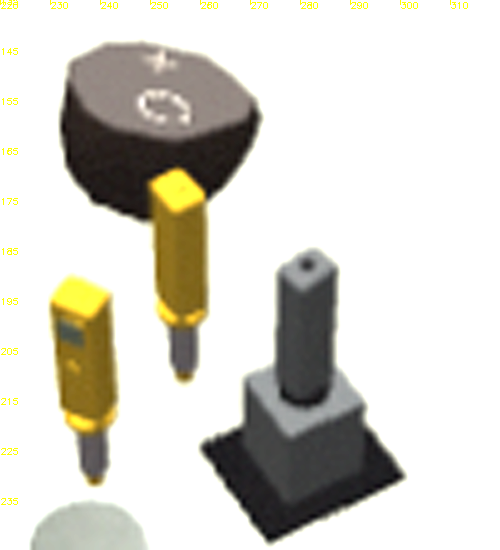

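View pics/c4.png

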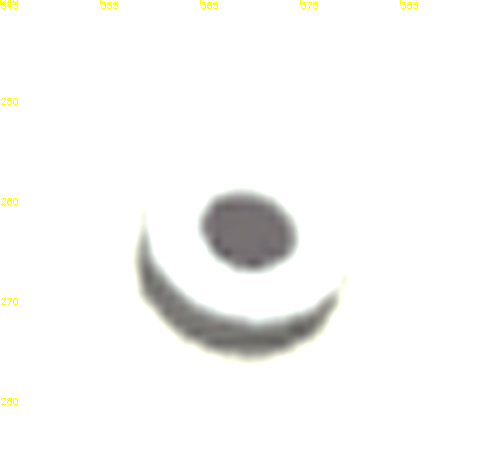

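```bash
cat > h.py <<'E'
import pickle,cv2,numpy as np
from scipy.spatial.transform import Rotation as Ro
def pose(s): 
    q=s["tcp_rot"]; return Ro.from_quat([q[1],q[2],q[3],q[0]]).as_matrix(), np.array(s["tool_pos"])
def ext(c,s=None):
    if "hand_eye" in c:
        R,t=pose(s); H=c["hand_eye"]; Rc=R@H[:3,:3]; tc=R@H[:3,3]+t
        return c["K"],Rc.T,-Rc.T@tc
    return c["K"],c["R"],c["t"]
def ray(E,uv):
    K,R,t=E; d=R.T@np.linalg.solve(K,[uv[0],uv[1],1]); return -R.T@t,d/np.linalg.norm(d)
def atz(E,uv,z):
    o,d=ray(E,uv); return o+d*(z-o[2])/d[2]
def proj(E,X):
    K,R,t=E; p=K@(R@np.asarray(X)+t); return p[:2]/p[2]
def tri(obs):
    A=np.zeros((3,3));b=np.zeros(3)
    for E,uv in obs:
        o,d=ray(E,uv);P=np.eye(3)-np.outer(d,d);A+=P;b+=P@o
    X=np.linalg.solve(A,b); return X,[np.round(proj(E,X)-uv,1) for E,uv in obs]
E
python3 - <<'E'
from h import *
np.set_printoptions(precision=4,suppress=True)
d=pickle.load(open("cam0.pkl","rb"));T=ext(d["top"]);S=ext(d["scene"])
print("cams",-T[1].T@T[2],-S[1].T@S[2])
print("ref top",atz(T,(180.6,255.2),.022),"scene",atz(S,(370,263),.022))
print("ring",atz(T,(383.2,252.8),.078),"scene",atz(S,(252.8,156.2),.078), tri([(T,(383.2,252.8)),(S,(252.8,156.2))]))
print("cross",tri([(T,(401.3,267.3)),(S,(252,147.3))]))
print("foot",[atz(T,p,.009) for p in [(276.2,201.7),(306.3,207.5),(299.2,242),(269.2,235.8)]])
print("metertop",atz(T,(288.8,205.8),.186),atz(S,(281.4,187.8),.186),tri([(T,(288.8,205.8)),(S,(281.4,187.8))]))
print("mtop corners",[atz(S,p,.186) for p in [(281.4,184.6),(287.4,188.6),(281.6,193),(275.4,189.4)]])
for n,a,b in [("yelA",(325,160),(255.5,170)),("yelB",(333,200),(237,192))]:pass
E
```

```text
cams [0.3698 0.0044 1.0215] [1.1645 0.6584 1.1673]
ref top [0.4653 0.2789 0.022 ] scene [0.4641 0.2828 0.022 ]
ring [ 0.4838 -0.2348  0.078 ] scene [ 0.4811 -0.2321  0.078 ] (array([ 0.4825, -0.233 ,  0.0791]), [array([-0.6,  0.4]), array([-0.5, -0.2])])
cross (array([ 0.4495, -0.2796,  0.0659]), [array([-0.8,  0.6]), array([-0.7, -0.3])])
foot [array([0.621 , 0.0357, 0.009 ]), array([ 0.6077, -0.0466,  0.009 ]), array([ 0.5128, -0.0299,  0.009 ]), array([0.5266, 0.0507, 0.009 ])]
metertop [0.5687 0.0016 0.186 ] [0.5671 0.0058 0.186 ] (array([0.5675, 0.0033, 0.185 ]), [array([-0.7,  0.6]), array([-0.7, -0.2])])
mtop corners [array([ 0.5591, -0.0034,  0.186 ]), array([0.5562, 0.0189, 0.186 ]), array([0.5794, 0.0207, 0.186 ]), array([ 0.5838, -0.0006,  0.186 ])]
```

```bash
python3 - <<'E'
from h import *
np.set_printoptions(precision=3,suppress=True)
d=pickle.load(open("cam0.pkl","rb"));T=ext(d["top"]);S=ext(d["scene"])
r=np.array([.4825,-.233,.078])
V=[(388.7,229.7),(411.7,242.5),(414.5,257.5),(397.5,283.3),(377.5,283.3),(369,264),(371.5,245)]
V+= [(401.3,267.3)]
im=d["scene"]["image"][130:190,220:290]; 
outs=[]
for a in (4.2,105.2):
    u=np.radians(a); n=np.array([-np.sin(np.radians(20))*np.cos(u),-np.sin(np.radians(20))*np.sin(u),np.cos(np.radians(20))])
    P=[]
    for v in V:
        o,dd=ray(T,v); P.append(proj(S,o+dd*(n@(r-o))/(n@dd)))
    o=cv2.resize(im,None,fx=8,fy=8,interpolation=cv2.INTER_CUBIC)
    for p in P: cv2.circle(o,tuple(int(x) for x in (np.array(p)-[220,130]+.5)*8),4,(0,255,0),-1)
    cv2.imwrite(f"pics/s{int(a)}.png",o)
    outs.append(o)
cv2.imwrite("pics/s.png",cv2.resize(np.hstack(outs),None,fx=.7,fy=.7))
# yellow bases/tops
for uvT,zz in [((326.,161),0.17),((333.5,205),.17),((316,186),0.0),((326,220),0.0)]: print(atz(T,uvT,zz))
for uvT,uvS in [((321.5,165),(255.5,172)),((334,204.5),(236.5,193)),((316,186),(257,210)),((325.5,220),(239,231)),((321.5,165),(236.5,193)),((334,204.5),(255.5,172))]: print(tri([(T,uvT),(S,uvS)]))
print(pose({"tcp_rot":[-0.56461551,  0.56506679,  0.42502807, -0.4257464 ],"tool_pos":[0,0,0]})[0])
E
```

```text
[ 0.684 -0.082  0.17 ]
[ 0.578 -0.1    0.17 ]
[ 0.672 -0.072  0.   ]
[ 0.577 -0.101  0.   ]
(array([ 0.632, -0.051,  0.257]), [array([-6.3,  4.6]), array([-5.6, -2.2])])
(array([ 0.613, -0.125,  0.077]), [array([ 4.9, -3.9]), array([4.9, 1.5])])
(array([ 0.633, -0.051,  0.096]), [array([-5.7,  4.1]), array([-5.6, -1.9])])
(array([ 0.613, -0.126, -0.119]), [array([ 4.6, -3.7]), array([5.1, 1.3])])
(array([ 0.67 , -0.07 ,  0.175]), [array([-0.6,  0.5]), array([-0.6, -0.2])])
(array([ 0.577, -0.1  ,  0.174]), [array([-0.6,  0.5]), array([-0.6, -0.2])])
[[ 0.276 -0.    -0.961]
 [ 0.961 -0.001  0.276]
 [-0.001 -1.     0.   ]]
```

View pics/s.png

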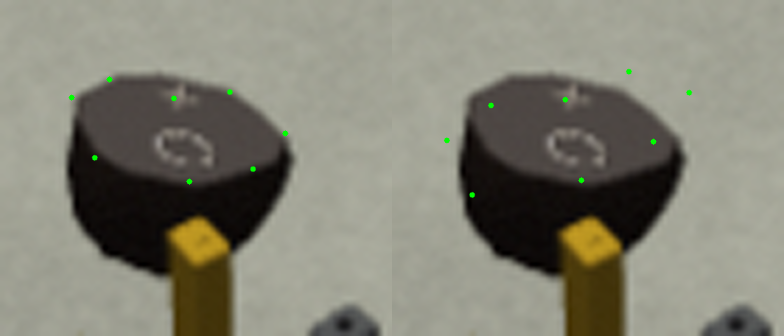

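Uphill is about +4° from world +x: the left overlay fits the face outline. The yellow meters stand at (0.67,-0.07) and (0.577,-0.10), and the meter is at (0.567,0.003). Next I'll move above the meter.

```bash
cat >> h.py <<'E'
def Rt(yaw_deg, n=(0,0,1)):
    """tool R: tool y=-n, tool x at about yaw_deg heading in the world"""
    n=np.array(n,float);n/=np.linalg.norm(n);a=np.radians(yaw_deg);x=np.array([np.cos(a),np.sin(a),0]);x-=n*(n@x);x/=np.linalg.norm(x)
    return np.column_stack([x,-n,np.cross(x,-n)])
def plan(R1,p1,s,vmax=.06,wmax=10,minrows=1):
    R0,p0=pose(s); sh=R0.T@(np.array(p1)-p0); w=Ro.from_matrix(R0.T@R1).as_rotvec(degrees=True)
    n=max(minrows,int(np.ceil(np.linalg.norm(sh)/vmax)),int(np.ceil(np.linalg.norm(w)/wmax)))
    print("rows needed",n,"total turn",w.round(2),"shift",sh.round(4))
    for k in range(1,6):
        f=min(1,k/n); print([list((w*f).round(1)),list((sh*f).round(4))])
E
python3 - <<'E'
from h import *
from workcell import readout
plan(Rt(96),(.567,.003,.33),readout.sense(),.055)
E
```

```text
rows needed 14 total turn [-1.000e-02 -2.203e+01 -5.000e-02] shift [-0.4654 -0.1109 -0.5441]
[[np.float64(-0.0), np.float64(-1.6), np.float64(-0.0)], [np.float64(-0.0332), np.float64(-0.0079), np.float64(-0.0389)]]
[[np.float64(-0.0), np.float64(-3.1), np.float64(-0.0)], [np.float64(-0.0665), np.float64(-0.0158), np.float64(-0.0777)]]
[[np.float64(-0.0), np.float64(-4.7), np.float64(-0.0)], [np.float64(-0.0997), np.float64(-0.0238), np.float64(-0.1166)]]
[[np.float64(-0.0), np.float64(-6.3), np.float64(-0.0)], [np.float64(-0.133), np.float64(-0.0317), np.float64(-0.1555)]]
[[np.float64(-0.0), np.float64(-7.9), np.float64(-0.0)], [np.float64(-0.1662), np.float64(-0.0396), np.float64(-0.1943)]]
```

Emit:
carry_out:
  steps:
    - [[0, -1.6, 0], [-0.033, -0.015, -0.039], 1]
    - [[0, -3.1, 0], [-0.066, -0.03, -0.078], 1]
    - [[0, -4.7, 0], [-0.1, -0.045, -0.117], 1]
    - [[0, -6.3, 0], [-0.133, -0.06, -0.155], 1]
    - [[0, -7.9, 0], [-0.166, -0.07, -0.194], 1]
  newtons: 40

```text
time_s: 0.78
tool_pos: [0.3138, 0.3861, 0.2895]
tcp_rot: [-0.534, 0.534, 0.464, -0.464]
wrist_force: [0.7, 0.1, 0.2]
grip_width: 0.0855
```

```bash
sed -i 's/print(\[list((w\*f).round(1)),list((sh\*f).round(4))\])/print([(w*f).round(1).tolist(),(sh*f).round(4).tolist()])/' h.py; python3 - <<'E'
from h import *
from workcell import readout
s=readout.sense();print(s["tool_pos"],s["time_s"]);plan(Rt(96),(.567,.003,.33),s,.058)
E
```

```text
[0.31382341 0.38608716 0.28948053] 0.775
rows needed 8 total turn [ 1.000e-02 -1.407e+01 -2.000e-02] shift [-0.3438 -0.0403 -0.3044]
[[0.0, -1.8, -0.0], [-0.043, -0.005, -0.0381]]
[[0.0, -3.5, -0.0], [-0.0859, -0.0101, -0.0761]]
[[0.0, -5.3, -0.0], [-0.1289, -0.0151, -0.1142]]
[[0.0, -7.0, -0.0], [-0.1719, -0.0202, -0.1522]]
[[0.0, -8.8, -0.0], [-0.2149, -0.0252, -0.1903]]
```

Emit:
carry_out:
  steps:
    - [[0, -1.8, 0], [-0.043, -0.005, -0.038], 0.5]
    - [[0, -3.5, 0], [-0.086, -0.01, -0.076], 0.5]
    - [[0, -5.3, 0], [-0.129, -0.015, -0.114], 0.5]
    - [[0, -7.0, 0], [-0.172, -0.02, -0.152], 0.5]
    - [[0, -8.8, 0], [-0.215, -0.025, -0.19], 0.5]

```text
time_s: 1.4
tool_pos: [0.4725, 0.1448, 0.3148]
tcp_rot: [0.496, -0.497, -0.503, 0.503]
wrist_force: [0.6, -0.0, 0.6]
grip_width: 0.0641
```

```bash
python3 - <<'E'
from h import *
from workcell import readout
s=readout.sense();print(s["tool_pos"],s["time_s"]);plan(Rt(96),(.567,.003,.33),s,.058)
E
```

```text
[0.47247696 0.14482988 0.31479314] 1.4
rows needed 3 total turn [ 0.01 -5.21 -0.02] shift [-0.1431 -0.0151 -0.0926]
[[0.0, -1.7, -0.0], [-0.0477, -0.005, -0.0309]]
[[0.0, -3.5, -0.0], [-0.0954, -0.0101, -0.0617]]
[[0.0, -5.2, -0.0], [-0.1431, -0.0151, -0.0926]]
[[0.0, -5.2, -0.0], [-0.1431, -0.0151, -0.0926]]
[[0.0, -5.2, -0.0], [-0.1431, -0.0151, -0.0926]]
```

Emit:
carry_out:
  steps:
    - [[0, -1.7, 0], [-0.048, -0.005, -0.031], 0.5]
    - [[0, -3.5, 0], [-0.095, -0.01, -0.062], 0.5]
    - [[0, -5.2, 0], [-0.143, -0.015, -0.093], 0.5]
    - [[0, -5.2, 0], [-0.143, -0.015, -0.093], 0.5]
    - [[0, -5.2, 0], [-0.143, -0.015, -0.093], 0.5]

```text
time_s: 2.02
tool_pos: [0.567, 0.0033, 0.3295]
tcp_rot: [0.474, -0.473, -0.525, 0.525]
wrist_force: [-1.0, -0.9, -0.1]
grip_width: 0.0643
```

```bash
cat >> h.py <<'E'
def snap(name):
    from workcell import readout,camera
    s=readout.sense(); c=camera("wrist"); pickle.dump((s,c),open(name+".pkl","wb"))
    i=cv2.convertScaleAbs(c["image"],alpha=1.5,beta=10); cv2.imwrite(f"pics/{name}.png",i); print(s["tool_pos"],s["time_s"],s["wrist_force"]); return s,c
E
python3 - <<'E'
from h import *
snap("w1")
E
```

```text
[0.56702834 0.00329536 0.32945941] 2.025 [-1.04277522 -0.87211791 -0.09315579]
```

View pics/w1.png

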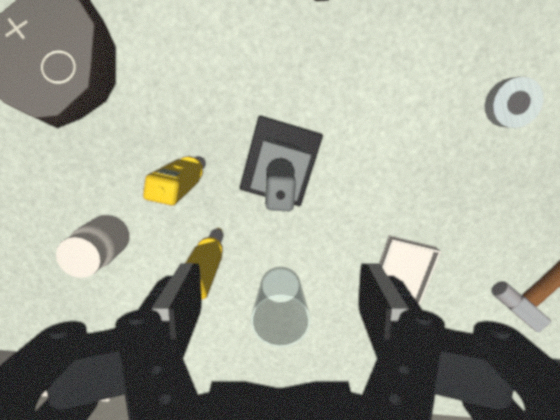

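```bash
cat >> h.py <<'E'
def crop(img,x0,y0,w,h,s,out):
    i=cv2.resize(img[y0:y0+h,x0:x0+w],None,fx=s,fy=s,interpolation=cv2.INTER_CUBIC)
    i=cv2.convertScaleAbs(i,alpha=1.6,beta=10)
    for k in range(0,w,10): cv2.putText(i,str(x0+k),(k*s,8),0,0.3,(0,0,255),1); cv2.line(i,(k*s,0),(k*s,5),(0,0,255))
    for k in range(0,h,10): cv2.putText(i,str(y0+k),(0,k*s+4),0,0.3,(0,0,255),1)
    cv2.imwrite(out,i)
E
python3 - <<'E'
from h import *
s,c=pickle.load(open("w1.pkl","rb"));I=c["image"]
crop(I,235,110,100,105,5,"pics/w1m.png");crop(I,0,0,130,130,4,"pics/w1s.png");crop(I,480,65,70,70,6,"pics/w1d.png")
E
```

```text
(no output)
```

View pics/w1m.png

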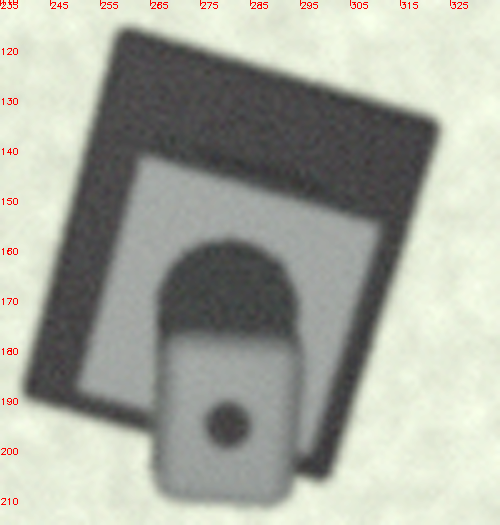

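View pics/w1s.png

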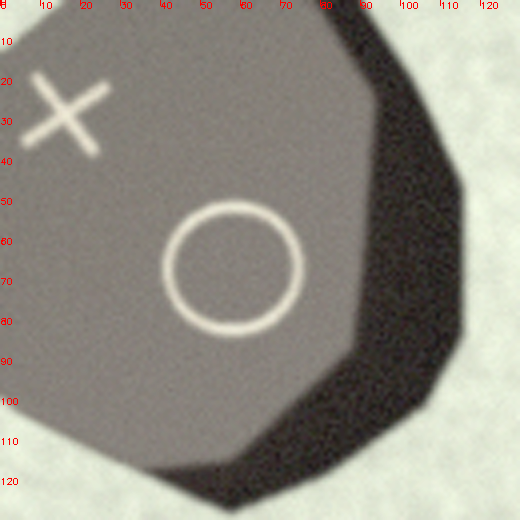

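View pics/w1d.png

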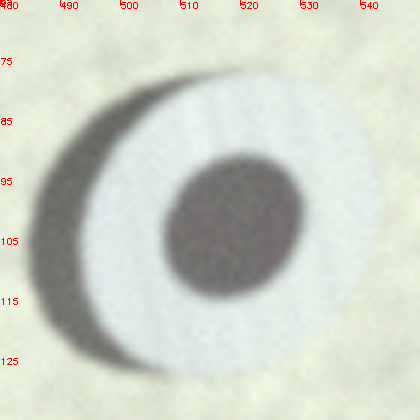

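```bash
python3 - <<'E'
from h import *
np.set_printoptions(precision=4,suppress=True)
from scipy.optimize import least_squares
d=pickle.load(open("cam0.pkl","rb"));T=ext(d["top"]);S=ext(d["scene"])
s,c=pickle.load(open("w1.pkl","rb"));W=ext(c,s)
print("dot",atz(W,(280.4,194.6),.186),"disc",atz(W,(518.6,102.5),.022),"ring",atz(W,(58.,66.8),.078))
print("stand top corners",[atz(W,p,.076) for p in [(262.8,140.8),(311,154)]])
print("disc tri",tri([(T,(180.6,255.2)),(S,(370,263)),(W,(518.6,102.5))]))
r,e=tri([(T,(383.2,252.8)),(S,(252.8,156.2)),(W,(58.,66.8))]);print("ring",r,e)
x,e=tri([(T,(401.3,267.3)),(S,(252,147.3)),(W,(16.3,28.3))]);print("cross",x,e,np.linalg.norm(r-x))
# face outline corners in top vs wrist
f=[((371.5,244),(92.5,84/1.0)),]
# match: wrist corners (93.5,24.5),(88,86.5),(58,115)
for w in [(93.5,24.5),(88,86.5),(58,115),(36,117)]:
  for a in (4.2,):
    u=np.radians(a);t=np.radians(20);n=np.array([-np.sin(t)*np.cos(u),-np.sin(t)*np.sin(u),np.cos(t)])
    o,dd=ray(W,w);X=o+dd*(n@(r-o))/(n@dd);print(w,X,"top",proj(T,X),"scene",proj(S,X))
d2=x-r;hd=np.degrees(np.arctan2(d2[1],d2[0]));ca=np.arccos(np.clip(d2[2]/np.tan(np.radians(20))/np.hypot(*d2[:2]),-1,1));print(hd,np.degrees(ca),hd+np.degrees(ca))
E
```

```text
dot [0.568  0.0035 0.186 ] disc [0.4651 0.2793 0.022 ] ring [ 0.4837 -0.234   0.078 ]
stand top corners [array([ 0.5366, -0.0187,  0.076 ]), array([0.5453, 0.0351, 0.076 ])]
disc tri (array([0.4645, 0.2808, 0.0199]), [array([-0.5,  0.3]), array([-0.7,  0. ]), array([ 0.3, -0.4])])
ring [ 0.483  -0.2329  0.0795] [array([-0.6,  0.2]), array([-0.6, -0.2]), array([ 0.2, -0.8])]
cross [ 0.4499 -0.2797  0.0666] [array([-0.7,  0.4]), array([-0.8, -0.4]), array([ 0.9, -0.5])] 0.05884500612401075
(93.5, 24.5) [ 0.4383 -0.2031  0.0641] top [369.3267 271.3629] scene [268.4165 158.0839]
(88, 86.5) [ 0.4998 -0.2     0.0865] top [369.6792 245.3549] scene [254.494  162.2661]
(58, 115) [ 0.5305 -0.226   0.0969] top [381.1117 232.6818] scene [241.8923 159.9249]
(36, 117) [ 0.5347 -0.2476  0.0979] top [390.061  231.2317] scene [236.6994 156.6836]
-125.2720708931286 128.39988818080732 3.127817287678724
```

```bash
python3 - <<'E'
from h import *
from workcell import readout
s=readout.sense();plan(Rt(93),(.568,.0033,.144),s,.05)
E
```

```text
rows needed 4 total turn [-0.02  3.   -0.  ] shift [-0.0006  0.1857 -0.0011]
[[-0.0, 0.8, -0.0], [-0.0002, 0.0464, -0.0003]]
[[-0.0, 1.5, -0.0], [-0.0003, 0.0928, -0.0006]]
[[-0.0, 2.3, -0.0], [-0.0005, 0.1393, -0.0009]]
[[-0.0, 3.0, -0.0], [-0.0006, 0.1857, -0.0011]]
[[-0.0, 3.0, -0.0], [-0.0006, 0.1857, -0.0011]]
```

Emit:
carry_out:
  steps:
    - [[0, 1.5, 0], [0, 0.046, -0.0005], 0.5]
    - [[0, 3, 0], [-0.0005, 0.092, -0.001], 0.5]
    - [[0, 3, 0], [-0.0005, 0.139, -0.001], 0.5]
    - [[0, 3, 0], [-0.0005, 0.17, -0.001], 0.5]
    - [[0, 3, 0], [-0.0005, 0.1855, -0.001], 0.5]

```text
time_s: 2.7
tool_pos: [0.567, 0.0046, 0.1431]
tcp_rot: [0.487, -0.486, -0.513, 0.514]
wrist_force: [1.1, -0.6, 0.2]
grip_width: 0.0641
```

```bash
python3 - <<'E'
from h import *
snap("w2")
E
```

```text
[0.56697451 0.00460912 0.14305722] 2.7 [ 1.11466382 -0.57772646  0.24027398]
```

View pics/w2.png

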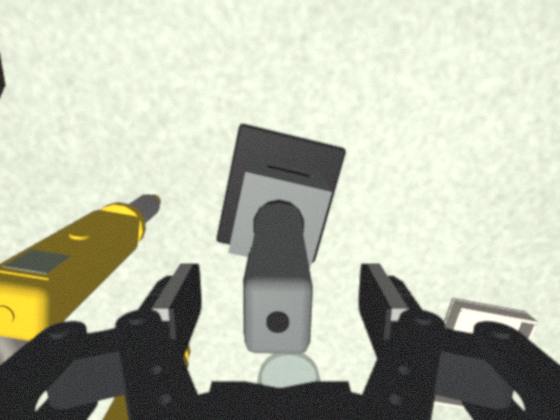

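The meter sits centred between the open pads (dot at (277,321)) with its sides parallel to them. Closing.

Emit:
carry_out:
  steps:
    - [[0, 0, 0], [0, 0, 0], -1]
    - [[0, 0, 0], [0, 0, 0], -1]
    - [[0, 0, 0], [0, 0, 0], -1]
    - [[0, 0, 0], [0, 0, 0], -1]
    - [[0, 0, 0], [0, 0, 0], -1]
  newtons: 50

```text
time_s: 3.38
tool_pos: [0.5673, 0.0043, 0.1432]
tcp_rot: [0.487, -0.486, -0.513, 0.513]
wrist_force: [-0.3, -0.7, 7.2]
grip_width: 0.0233
```

```bash
python3 - <<'E'
from h import *
s,c=snap("w3"); np.set_printoptions(precision=4,suppress=True);print(s["grip_width"],pose(s)[0])
plan(Rt(93),(.567,.0046,.23),s,.03)
E
```

```text
[0.56727721 0.00432702 0.1432178 ] 3.375 [-0.34157829 -0.73445314  7.23019363]
0.023272575376886345 [[-0.0535 -0.0012 -0.9986]
 [ 0.9986  0.0001 -0.0535]
 [ 0.0002 -1.      0.0012]]
rows needed 3 total turn [-0.07  0.07  0.01] shift [ 0.0003 -0.0868  0.0004]
[[-0.0, 0.0, 0.0], [0.0001, -0.0289, 0.0001]]
[[-0.0, 0.0, 0.0], [0.0002, -0.0579, 0.0002]]
[[-0.1, 0.1, 0.0], [0.0003, -0.0868, 0.0004]]
[[-0.1, 0.1, 0.0], [0.0003, -0.0868, 0.0004]]
[[-0.1, 0.1, 0.0], [0.0003, -0.0868, 0.0004]]
```

View pics/w3.png

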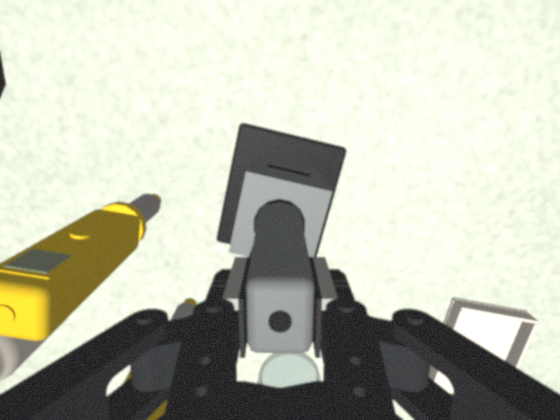

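Emit:
carry_out:
  steps:
    - [[0, 0, 0], [0, -0.015, 0], -1]
    - [[0, 0, 0], [0, -0.035, 0], -1]
    - [[0, 0, 0], [0, -0.06, 0], -1]
    - [[0, 0, 0], [0, -0.085, 0], -1]
    - [[0, 0, 0], [0, -0.1, 0], -1]

```text
time_s: 4.05
tool_pos: [0.5676, 0.0043, 0.2453]
tcp_rot: [-0.486, 0.487, 0.513, -0.513]
wrist_force: [0.1, 0.1, -1.9]
grip_width: 0.0235
```

```bash
python3 - <<'E'
from h import *
s,c=snap("w4"); print(s["grip_width"])
plan(Rt(93),(.465,.28,.20),s,.055)
E
```

```text
[0.56758298 0.00429904 0.24525599] 4.05 [ 0.06969784  0.10258374 -1.87664277]
0.023514482660703467
rows needed 6 total turn [ 0.05  0.06 -0.  ] shift [0.2808 0.0452 0.0878]
[[0.0, 0.0, -0.0], [0.0468, 0.0075, 0.0146]]
[[0.0, 0.0, -0.0], [0.0936, 0.0151, 0.0293]]
[[0.0, 0.0, -0.0], [0.1404, 0.0226, 0.0439]]
[[0.0, 0.0, -0.0], [0.1872, 0.0301, 0.0585]]
[[0.0, 0.1, -0.0], [0.234, 0.0376, 0.0731]]
```

View pics/w4.png

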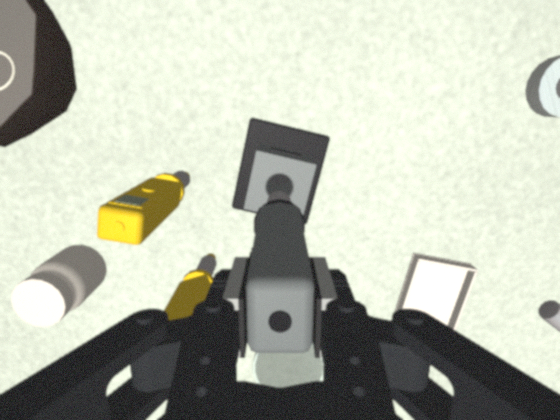

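The meter is out and held without slip: the dot is still at (280,321), and the wrist force matches its weight. On to the disc.

Emit:
carry_out:
  steps:
    - [[0, 0, 0], [0.045, 0, 0.014], -1]
    - [[0, 0, 0], [0.094, 0, 0.029], -1]
    - [[0, 0, 0], [0.14, 0, 0.044], -1]
    - [[0, 0, 0], [0.187, 0.01, 0.0585], -1]
    - [[0, 0, 0], [0.234, 0.025, 0.073], -1]

```text
time_s: 4.72
tool_pos: [0.482, 0.2354, 0.221]
tcp_rot: [-0.486, 0.487, 0.514, -0.512]
wrist_force: [1.2, 0.3, -1.5]
grip_width: 0.023
```

```bash
python3 - <<'E'
from h import *
from workcell import readout
s=readout.sense();print(s["tool_pos"])
plan(Rt(93),(.465,.28,.175),s,.025)
E
```

```text
[0.48198774 0.23540521 0.22101211]
rows needed 3 total turn [ 0.17  0.06 -0.01] shift [0.0454 0.046  0.0147]
[[0.1, 0.0, -0.0], [0.0151, 0.0153, 0.0049]]
[[0.1, 0.0, -0.0], [0.0303, 0.0306, 0.0098]]
[[0.2, 0.1, -0.0], [0.0454, 0.046, 0.0147]]
[[0.2, 0.1, -0.0], [0.0454, 0.046, 0.0147]]
[[0.2, 0.1, -0.0], [0.0454, 0.046, 0.0147]]
```

Emit:
carry_out:
  steps:
    - [[0, 0, 0], [0.02, 0.01, 0.006], -1]
    - [[0.1, 0, 0], [0.0454, 0.025, 0.0147], -1]
    - [[0.2, 0.1, 0], [0.0454, 0.041, 0.0147], -1]
    - [[0.2, 0.1, 0], [0.0454, 0.046, 0.0147], -1]
    - [[0.2, 0.1, 0], [0.0454, 0.046, 0.0147], -1]

```text
time_s: 5.35
tool_pos: [0.4653, 0.2793, 0.1748]
tcp_rot: [0.487, -0.487, -0.512, 0.513]
wrist_force: [0.6, -1.0, -0.9]
grip_width: 0.0233
```

```bash
python3 - <<'E'
from h import *
s,c=snap("w5")
from workcell import camera
d={n:camera(n) for n in("scene","top")};pickle.dump(d,open("cam1.pkl","wb"))
crop(d["scene"]["image"],320,190,100,100,6,"pics/d1.png");crop(d["top"]["image"],150,210,80,70,8,"pics/d2.png")
E
```

```text
[0.46530398 0.27925279 0.174756  ] 5.35 [ 0.64070676 -0.98678507 -0.89044769]
```

View pics/d1.png

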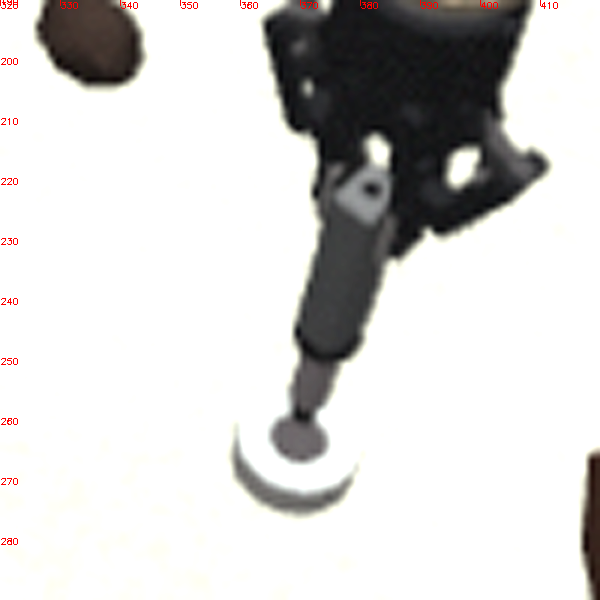

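View pics/d2.png

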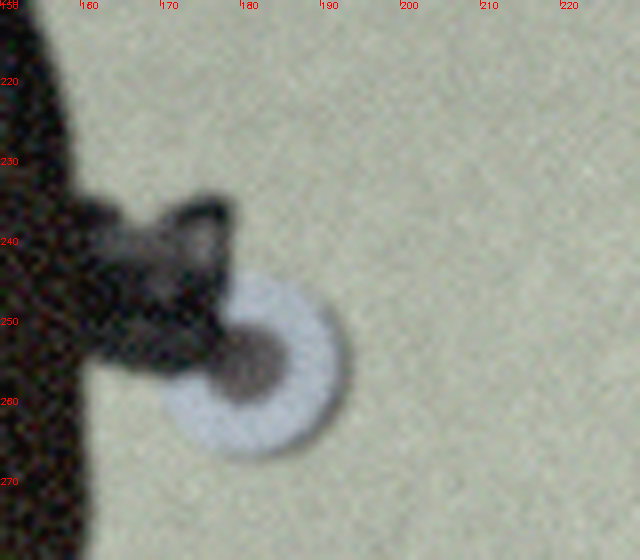

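View pics/w5.png

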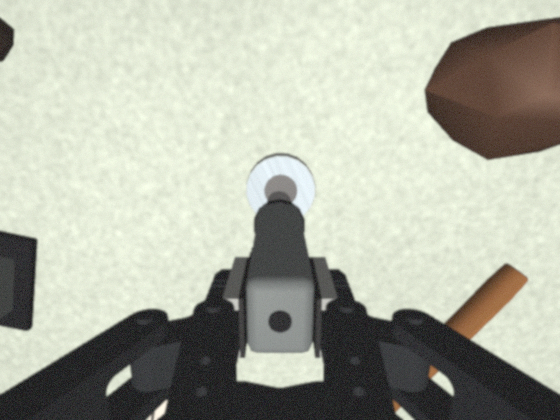

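```bash
python3 - <<'E'
from h import *
d=pickle.load(open("cam1.pkl","rb"));S=ext(d["scene"])
s,c=pickle.load(open("w5.pkl","rb"));W=ext(c,s)
print(proj(S,(.4653,.2793,.0438)),proj(S,(.465,.28,.022)),proj(W,(.465,.28,.022)),atz(W,(280.5,187),.022))
R,p=pose(s);print("shift",R.T@(np.array([.465,.28,.16])-p), R[:,1])
E
```

```text
[370.09557815 258.29428787] [369.08825148 262.55208624] [281.33286469 190.5672077 ] [0.46195277 0.27913593 0.022     ]
shift [0.00076961 0.01475586 0.00024976] [-1.05475255e-03 -5.93885623e-04 -9.99999267e-01]
```

Emit:
carry_out:
  steps:
    - [[0, 0, 0], [0.0005, 0.008, 0], -1]
    - [[0, 0, 0], [0.0005, 0.014, 0], -1]
    - [[0, 0, 0], [0.0005, 0.018, 0], -1]
    - [[0, 0, 0], [0.0005, 0.021, 0], -1]
    - [[0, 0, 0], [0.0005, 0.023, 0], -1]

```text
time_s: 6.12
tool_pos: [0.4655, 0.2801, 0.1523]
tcp_rot: [-0.487, 0.487, 0.513, -0.512]
wrist_force: [-0.8, -0.7, 0.2]
grip_width: 0.0233
```

```bash
python3 - <<'E'
from workcell import readout
s=readout.sense();print(s["tool_pos"],s["wrist_force"])
E
```

```text
[0.46550728 0.2800843  0.15234324] [-0.75796434 -0.7344503   0.20993087]
```

Emit:
carry_out:
  steps:
    - [[0, 0, 0], [0, 0.002, 0], -1]
    - [[0, 0, 0], [0, 0.004, 0], -1]
    - [[0, 0, 0], [0, 0.0043, 0], -1]
    - [[0, 0, 0], [0, 0.0043, 0], -1]
    - [[0, 0, 0], [0, 0.0043, 0], -1]

```text
time_s: 6.75
tool_pos: [0.4655, 0.2801, 0.1482]
tcp_rot: [-0.487, 0.487, 0.513, -0.512]
wrist_force: [-1.0, -0.4, 2.2]
grip_width: 0.0231
```

Emit:
carry_out:
  steps:
    - [[0, 0, 0], [0, 0, 0], -1]
    - [[0, 0, 0], [0, 0, 0], -1]
    - [[0, 0, 0], [0, 0, 0], -1]
    - [[0, 0, 0], [0, 0, 0], -1]
    - [[0, 0, 0], [0, 0, 0], -1]

```text
time_s: 7.38
tool_pos: [0.4656, 0.2801, 0.1482]
tcp_rot: [-0.487, 0.487, 0.513, -0.512]
wrist_force: [-0.9, -0.3, 2.8]
grip_width: 0.0233
```

```bash
python3 - <<'E'
from h import *
s,c=snap("w6")
from workcell import camera
d={n:camera(n) for n in("scene",)}
crop(d["scene"]["image"],320,190,100,100,6,"pics/d3.png")
E
```

```text
[0.46556236 0.28010598 0.14816535] 7.375 [-0.87122248 -0.26918961  2.83508237]
```

View pics/d3.png

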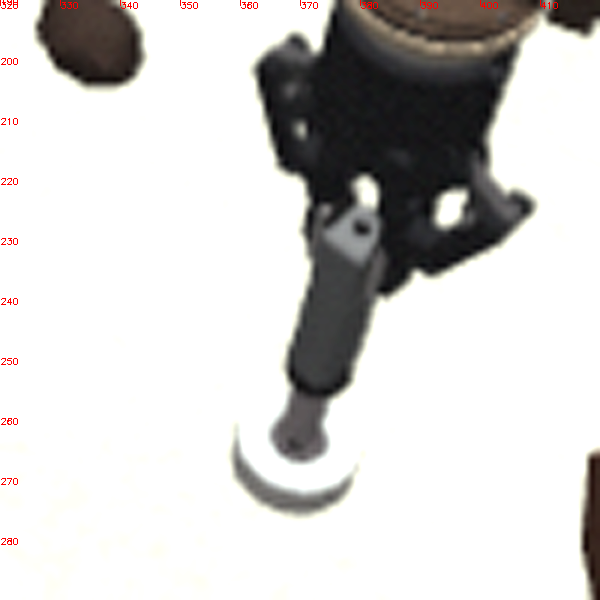

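View pics/w6.png

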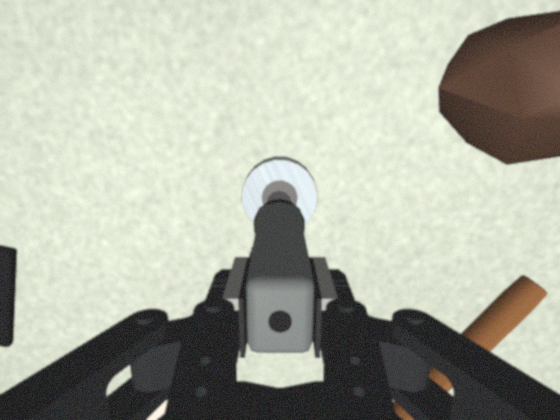

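The tip sits in the middle of the insert, upright, with contact of roughly 3–4 N. Nothing moved. One more hold, then lift.

Emit:
carry_out:
  steps:
    - [[0, 0, 0], [0, 0, 0], -1]
    - [[0, 0, 0], [0, 0, 0], -1]
    - [[0, 0, 0], [0, 0, 0], -1]
    - [[0, 0, 0], [0, 0, 0], -1]
    - [[0, 0, 0], [0, 0, 0], -1]

```text
time_s: 8.1
tool_pos: [0.4655, 0.2801, 0.1481]
tcp_rot: [-0.487, 0.487, 0.513, -0.512]
wrist_force: [-0.8, -0.4, 1.9]
grip_width: 0.0231
```

Emit:
carry_out:
  steps:
    - [[0, 0, 0], [0, -0.006, 0], -1]
    - [[0, 0, 0], [0, -0.02, 0], -1]
    - [[0, 0, 0], [0, -0.05, 0], -1]
    - [[0, 0, 0], [0, -0.09, 0], -1]
    - [[0, 0, 0], [0, -0.13, 0], -1]

```text
time_s: 8.72
tool_pos: [0.4652, 0.28, 0.2802]
tcp_rot: [-0.487, 0.487, 0.513, -0.512]
wrist_force: [-0.2, 0.1, -1.7]
grip_width: 0.0234
```

```bash
cat >> h.py <<'E'
u=np.radians(3.5);tt=np.radians(20)
N=np.array([-np.sin(tt)*np.cos(u),-np.sin(tt)*np.sin(u),np.cos(tt)]); RING=np.array([.4832,-.2335,.0785])
RT=Rt(93,N)
E
python3 - <<'E'
from h import *
from workcell import readout
s=readout.sense();print(s["tool_pos"])
print(RT,RING+N*.151)
plan(RT,RING+N*.21,s,.055)
E
```

```text
[0.4652445  0.27999193 0.28024375]
[[-0.0533551   0.34138221 -0.93840898]
 [ 0.99857166  0.02087983 -0.04917993]
 [ 0.00280467 -0.93969262 -0.34200864]] [ 0.43165129 -0.23665285  0.22039359]
rows needed 10 total turn [-19.96  -0.12  -0.17] shift [-0.5145  0.0042  0.08  ]
[[-2.0, -0.0, -0.0], [-0.0514, 0.0004, 0.008]]
[[-4.0, -0.0, -0.0], [-0.1029, 0.0008, 0.016]]
[[-6.0, -0.0, -0.1], [-0.1543, 0.0013, 0.024]]
[[-8.0, -0.0, -0.1], [-0.2058, 0.0017, 0.032]]
[[-10.0, -0.1, -0.1], [-0.2572, 0.0021, 0.04]]
```

Emit:
carry_out:
  steps:
    - [[0, 0, 0], [-0.052, 0, 0], -1]
    - [[0, 0, 0], [-0.11, 0, 0], -1]
    - [[0, 0, 0], [-0.168, 0, 0], -1]
    - [[0, 0, 0], [-0.226, 0, 0], -1]
    - [[0, 0, 0], [-0.284, 0, 0], -1]

```text
time_s: 9.35
tool_pos: [0.4794, -0.0054, 0.2812]
tcp_rot: [-0.487, 0.488, 0.513, -0.512]
wrist_force: [1.2, -0.3, -1.2]
grip_width: 0.0234
```

```bash
python3 - <<'E'
from h import *
from workcell import readout
s=readout.sense();print(s["tool_pos"])
plan(RT,RING+N*.20,s,.055)
E
```

```text
[ 0.47939644 -0.00541534  0.2811821 ]
rows needed 5 total turn [-19.89  -0.11  -0.18] shift [-0.2287  0.0146  0.0762]
[[-4.0, -0.0, -0.0], [-0.0457, 0.0029, 0.0152]]
[[-8.0, -0.0, -0.1], [-0.0915, 0.0058, 0.0305]]
[[-11.9, -0.1, -0.1], [-0.1372, 0.0088, 0.0457]]
[[-15.9, -0.1, -0.1], [-0.1829, 0.0117, 0.061]]
[[-19.9, -0.1, -0.2], [-0.2287, 0.0146, 0.0762]]
```

Emit:
carry_out:
  steps:
    - [[-1, 0, 0], [-0.05, 0, 0.005], -1]
    - [[-5, 0, 0], [-0.105, 0, 0.02], -1]
    - [[-10, 0, 0], [-0.155, 0, 0.04], -1]
    - [[-15, -0.1, -0.1], [-0.195, 0.006, 0.06], -1]
    - [[-19.9, -0.1, -0.2], [-0.2287, 0.0146, 0.0762], -1]

```text
time_s: 9.98
tool_pos: [0.4142, -0.2392, 0.2675]
tcp_rot: [-0.394, 0.564, 0.595, -0.415]
wrist_force: [1.0, 0.1, -0.9]
grip_width: 0.023
```

```bash
python3 - <<'E'
from h import *
from workcell import readout
s=readout.sense();print(s["tool_pos"],s["joint_positions"])
plan(RT,RING+N*.150,s,.055)
E
```

```text
[ 0.4142117  -0.23919067  0.26747242] [-0.81301449  0.13252923  2.01450584  0.37793704  0.797282   -2.67540154]
rows needed 1 total turn [ 0.24  0.   -0.11] shift [ 0.0016  0.0512 -0.0002]
[[0.2, 0.0, -0.1], [0.0016, 0.0512, -0.0002]]
[[0.2, 0.0, -0.1], [0.0016, 0.0512, -0.0002]]
[[0.2, 0.0, -0.1], [0.0016, 0.0512, -0.0002]]
[[0.2, 0.0, -0.1], [0.0016, 0.0512, -0.0002]]
[[0.2, 0.0, -0.1], [0.0016, 0.0512, -0.0002]]
```

J6 is close to its lower limit (-2.675 of -2.69), so I'll spin the tool about the meter's axis to give it room.

```bash
sed -i 's/RT=Rt(93,N)/RT=Rt(65,N)/' h.py; python3 - <<'E'
from h import *
from workcell import readout
s=readout.sense()
plan(RT,RING+N*.185,s,.055,7)
E
```

```text
rows needed 4 total turn [ 0.26 26.56 -0.06] shift [ 0.0015  0.0162 -0.0003]
[[0.1, 6.6, -0.0], [0.0004, 0.0041, -0.0001]]
[[0.1, 13.3, -0.0], [0.0008, 0.0081, -0.0002]]
[[0.2, 19.9, -0.0], [0.0011, 0.0122, -0.0002]]
[[0.3, 26.6, -0.1], [0.0015, 0.0162, -0.0003]]
[[0.3, 26.6, -0.1], [0.0015, 0.0162, -0.0003]]
```

Emit:
carry_out:
  steps:
    - [[0.1, 6.6, 0], [0.0005, 0.002, 0], -1]
    - [[0.1, 13.3, 0], [0.001, 0.006, 0], -1]
    - [[0.2, 20, 0], [0.001, 0.01, 0], -1]
    - [[0.3, 26.6, 0], [0.0015, 0.015, 0], -1]
    - [[0.3, 26.6, -0.1], [0.0015, 0.016, 0], -1]

```text
time_s: 10.6
tool_pos: [0.4197, -0.2372, 0.2529]
tcp_rot: [-0.522, 0.643, 0.489, -0.275]
wrist_force: [-0.6, -0.1, -0.0]
grip_width: 0.023
```

```bash
python3 - <<'E'
from h import *
s,c=snap("w7");print(s["joint_positions"])
from workcell import camera
d={n:camera(n) for n in("scene","top")};pickle.dump(d,open("cam2.pkl","wb"))
crop(d["scene"]["image"],215,100,100,95,6,"pics/e1.png");crop(d["top"]["image"],355,220,70,70,8,"pics/e2.png")
R,p=pose(s);tip=p+R[:,1]*.131;print("tip",tip,"scene",proj(ext(d["scene"]),tip),"top",proj(ext(d["top"]),tip), proj(ext(c,s),tip),proj(ext(c,s),RING))
plan(RT,RING+N*.145,s,.055)
E
```

```text
[ 0.41966388 -0.23719472  0.25290185] 10.6 [-0.59369852 -0.1340804  -0.01002277]
[-0.79901366  0.15787499  2.02717306  0.38560635  0.76240147 -2.21468763]
tip [ 0.46434855 -0.23431837  0.12979212] scene [255.95147608 141.87215055] top [388.78932118 258.67351778] [280.66171631 196.52012031] [280.20591969 182.90909126]
rows needed 1 total turn [-0.04  0.04  0.05] shift [-0.0001  0.0407 -0.0003]
[[-0.0, 0.0, 0.0], [-0.0001, 0.0407, -0.0003]]
[[-0.0, 0.0, 0.0], [-0.0001, 0.0407, -0.0003]]
[[-0.0, 0.0, 0.0], [-0.0001, 0.0407, -0.0003]]
[[-0.0, 0.0, 0.0], [-0.0001, 0.0407, -0.0003]]
[[-0.0, 0.0, 0.0], [-0.0001, 0.0407, -0.0003]]
```

View pics/e1.png

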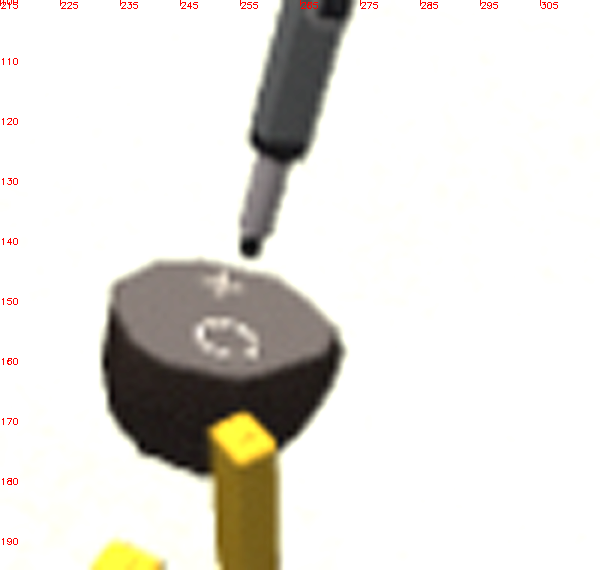

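View pics/e2.png

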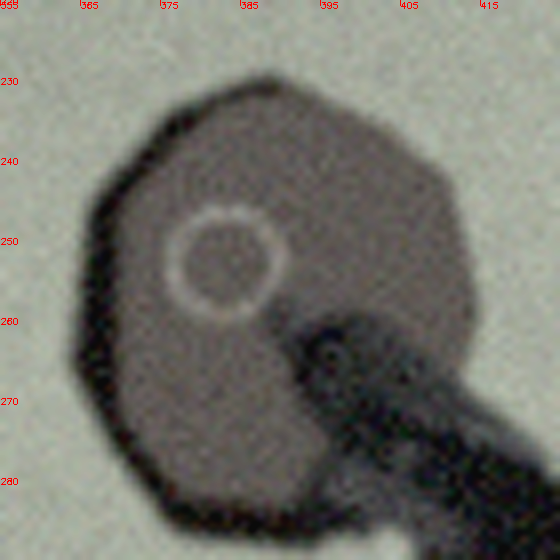

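View pics/w7.png

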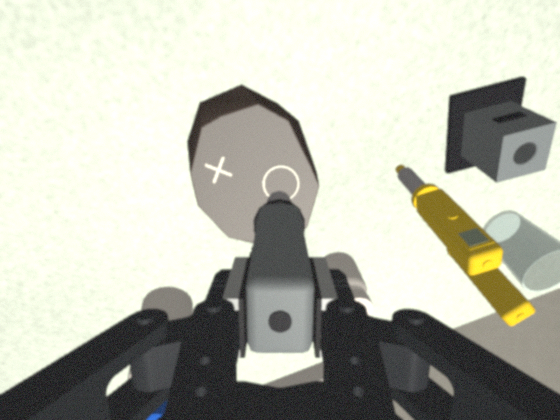

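Tip and ring line up with the predictions in all three views: the scene tip is at (256,142) and the wrist view's ring at (280,183). Approaching along the normal.

Emit:
carry_out:
  steps:
    - [[0, 0, 0], [0, 0.015, 0], -1]
    - [[0, 0, 0], [0, 0.03, 0], -1]
    - [[0, 0, 0], [0, 0.039, 0], -1]
    - [[0, 0, 0], [0, 0.044, -0.0003], -1]
    - [[0, 0, 0], [0, 0.046, -0.0003], -1]

```text
time_s: 11.38
tool_pos: [0.4358, -0.2365, 0.2095]
tcp_rot: [-0.521, 0.643, 0.489, -0.276]
wrist_force: [-0.2, 0.0, -1.8]
grip_width: 0.0229
```

```bash
python3 - <<'E'
from h import *
s,c=snap("w8")
from workcell import camera
d={n:camera(n) for n in("scene","top")}
crop(d["scene"]["image"],215,100,100,95,6,"pics/f1.png")
plan(RT,RING+N*.126,s,.002)
R,p=pose(s);print((p-RING)@N)
E
```

```text
[ 0.43576107 -0.23649908  0.20951834] 11.375 [-0.21470966  0.04746934 -1.79826683]
rows needed 7 total turn [-0.04  0.12  0.04] shift [0.     0.0134 0.0002]
[[-0.0, 0.0, 0.0], [0.0, 0.0019, 0.0]]
[[-0.0, 0.0, 0.0], [0.0, 0.0038, 0.0]]
[[-0.0, 0.1, 0.0], [0.0, 0.0057, 0.0001]]
[[-0.0, 0.1, 0.0], [0.0, 0.0076, 0.0001]]
[[-0.0, 0.1, 0.0], [0.0, 0.0096, 0.0001]]
0.13937439070173188
```

View pics/f1.png

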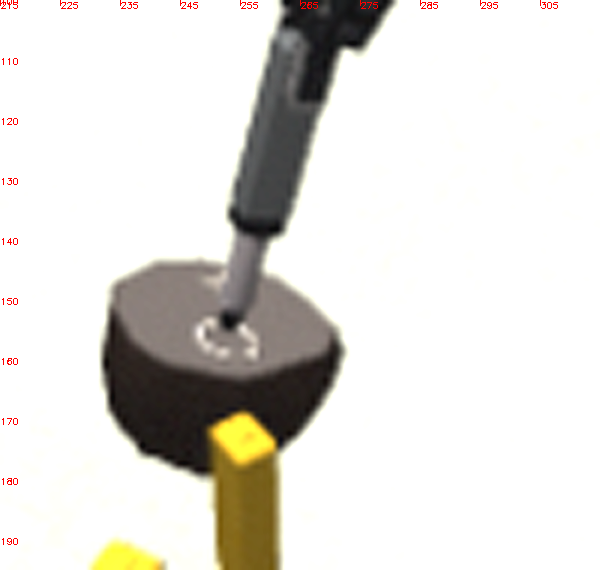

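View pics/w8.png

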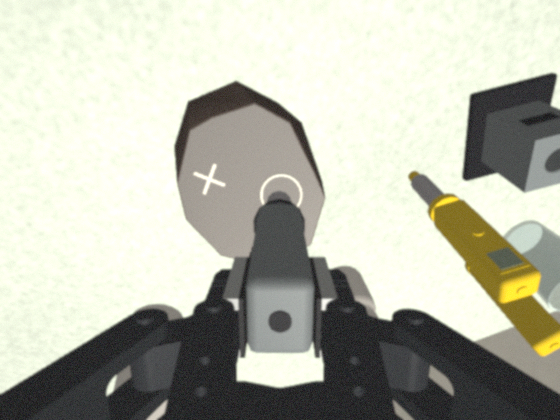

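Emit:
carry_out:
  steps:
    - [[0, 0, 0], [0, 0.003, 0], -1]
    - [[0, 0, 0], [0, 0.006, 0], -1]
    - [[0, 0, 0], [0, 0.008, 0], -1]
    - [[0, 0, 0], [0, 0.0095, 0], -1]
    - [[0, 0, 0], [0, 0.0095, 0], -1]

```text
time_s: 12.15
tool_pos: [0.439, -0.2364, 0.201]
tcp_rot: [-0.521, 0.643, 0.489, -0.276]
wrist_force: [-0.5, -0.5, 0.1]
grip_width: 0.0233
```

```bash
python3 - <<'E'
from h import *
from workcell import readout
s=readout.sense();R,p=pose(s);print((p-RING)@N,s["wrist_force"],(s["wrist_force"]-[-.2,0,-1.8])@N)
E
```

```text
0.13028105999148856 [-0.54897634 -0.51933564  0.08762006] 1.9037605952519023
```

Contact is about 1.9 N, as expected for a tip pressed in about 1 mm. Pressing about 4 mm more.

Emit:
carry_out:
  steps:
    - [[0, 0, 0], [0, 0.0015, 0], -1]
    - [[0, 0, 0], [0, 0.003, 0], -1]
    - [[0, 0, 0], [0, 0.004, 0], -1]
    - [[0, 0, 0], [0, 0.004, 0], -1]
    - [[0, 0, 0], [0, 0.004, 0], -1]

```text
time_s: 12.78
tool_pos: [0.4403, -0.2363, 0.1973]
tcp_rot: [-0.521, 0.643, 0.489, -0.276]
wrist_force: [-1.0, 1.4, 0.3]
grip_width: 0.0235
```

```bash
python3 - <<'E'
from h import *
s,c=snap("w9")
from workcell import camera
d={n:camera(n) for n in("scene","top")}
crop(d["scene"]["image"],215,100,100,95,6,"pics/g1.png")
for i in range(1):
    R,p=pose(s);print((p-RING)@N,s["wrist_force"],(s["wrist_force"]-[-.2,0,-1.8])@N,np.degrees(np.arccos(-R[:,1]@N)), s["qvel"].round(4))
tip=p+R[:,1]*.126;print(tip-RING)
cv2.imwrite("pics/g2.png",cv2.convertScaleAbs(d["top"]["image"],alpha=2,beta=10))
E
```

```text
[ 0.44033768 -0.23628006  0.19728779] 12.775 [-0.98144696  1.35542563  0.3214092 ]
0.12631449404167347 [-0.98144696  1.35542563  0.3214092 ] 2.2319436018769303 0.03041150763970972 [ 0.0025 -0.0017 -0.0008  0.0005  0.0017 -0.0003]
[ 1.70068213e-04 -8.53605370e-05  3.94584070e-04]
```

View pics/g1.png

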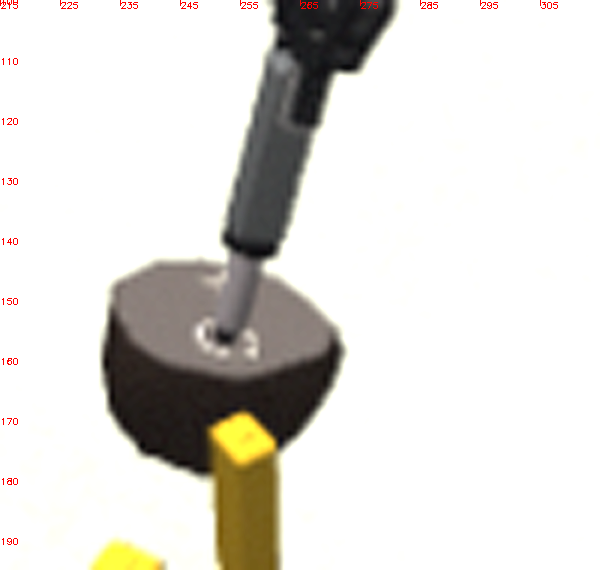

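View pics/w9.png

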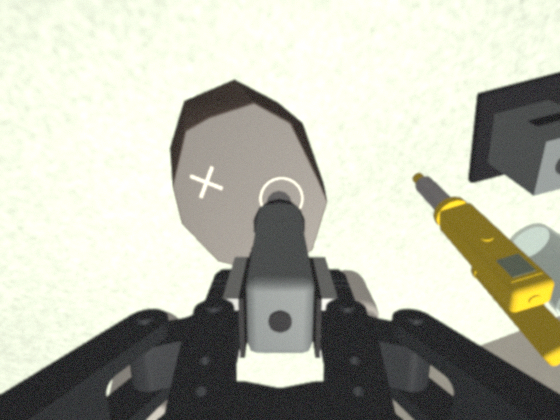

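View pics/g2.png

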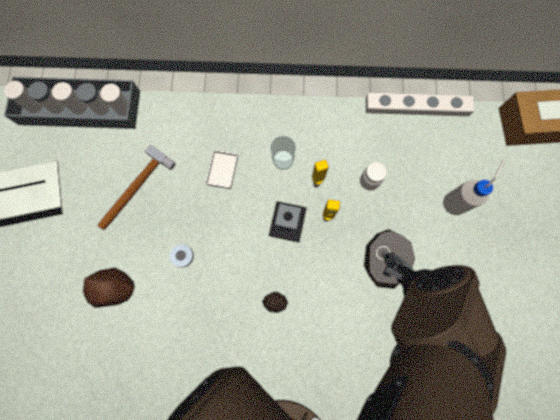

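Emit:
carry_out:
  steps:
    - [[0, 0, 0], [0, 0.0005, 0], -1]
    - [[0, 0, 0], [0, 0.0007, 0], -1]
    - [[0, 0, 0], [0, 0.0007, 0], -1]
    - [[0, 0, 0], [0, 0.0007, 0], -1]
    - [[0, 0, 0], [0, 0.0007, 0], -1]

```text
time_s: 13.55
tool_pos: [0.4406, -0.2363, 0.1966]
tcp_rot: [-0.521, 0.643, 0.489, -0.276]
wrist_force: [-2.1, -0.3, 1.7]
grip_width: 0.0236
```

```bash
python3 - <<'E'
from h import *
from workcell import readout,camera
F=[]
for i in range(12):
    s=readout.sense();F.append((s["wrist_force"]-[0,0,-1.77])@N);c=camera("scene")
R,p=pose(s);print(np.round(F,1),np.mean(F),(p-RING)@N,s["time_s"],np.abs(s["qvel"]).max())
E
```

```text
[3.9 3.5 4.3 4.1 3.  3.2 3.5 3.1 3.5 3.5 3.7 3.6] 3.5830017455509098 0.12559740091984695 14.1 0.0016811504602171233
```

The force averages 3.6 N over 12 readings, and the spring gives 3.3 N halfway. The tip is steady in the ring with everything in place, so I'm handing in.

```bash
python3 -c "
from workcell import close_job
print(close_job())"
```

```text
the job is handed in; nothing more can be done
None
```

I checked the meter on the reference disc, then took it to the ore sample. The job went in at 14.1 s with the meter still held there; no verdict was reported.

- **Disc check:** the meter stood upright on the dark insert for well over a second, pressed in about 5 mm, at roughly 4 N by the wrist sensor.
- **Sample reading:** the tip was inside the drawn ring, within about 1 mm of its centre by my estimate. It was pressed in about 5 mm, with the axis within a degree or two of the face's normal. The force averaged 3.6 N over 12 readings; the spring should give 3.3 N halfway.
- **Bystanders:** in the last top view the disc, sample and all the other things looked unmoved.

- **Estimated tip travel:** tip travel was worked out from the arm's height and the force, not measured directly. Single wrist-force readings vary by about 1 N: one on the sample read 2.2 N, so I pressed 0.7 mm further before averaging.
- **Slope heading:** the sample's slope heading, about 3.5° from world x, was only measured to a few degrees.
- **Joint 6:** on the way to the sample, joint 6 came within 0.015 rad of its limit, so I turned the tool 27° about the meter's axis before touching the face.

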